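Stand the short organ pipe in the rack

TASK

A short wooden organ pipe is lying on the bench. Stand it upright, stopper knob at the top, in the empty middle slot of the plywood rack, between the two taller pipes: lower it (do not drop it) until it rests on the slot's floor, with its foot wholly inside the length of the slot. Leave the two tall pipes standing in their slots and do not push the other things on the bench about.

Things in the scene. Friction and masses are not known exactly. Their poses are not given: they have to be found in the camera images.
- pipe: short pipe: light wooden bar 130 mm long, 52 wide, 34 deep, 0.16 kg, plus a dark round knob (18 mm across, 18 long) on its top end. Starts lying on its back, mouth up, 34 mm high, knob roughly towards +y. Axes: -x along the pipe to the knob end, y across its 52 mm width, +z out of the mouth face. Origin: middle of the 130 x 52 back face, 17 mm from the pipe's centre. It can stand by itself
- pipe_foot (a point): centre of the flat foot end (52 x 34 mm) of the short pipe; axes as pipe, so -x points up when the pipe stands the right way up
- pipe_top (a point): centre of the flat top end of the short pipe, where the knob begins; axes as pipe
- slot (a point): centre of the floor of the empty middle slot of the fixed plywood rack, 12 mm above the bench. x: along the slot (110 mm long, open ends); y: across it (40 mm wide, between cheeks 12 mm thick, 45 mm high above the floor); z up. The pipe's 34 mm depth goes across, its 52 mm along, mouth to either side. Rack 110 x 228 mm; two like slots 82 mm to either side along y
- tall_pipe_a: taller pipe of the same kind standing loose in the slot at +y of the rack: 52 x 34 mm, 182 mm tall plus an 18 mm knob; origin at the centre of its foot, z up, x along its 34 mm depth (across the slot), y along its 52 mm width
- tall_pipe_b: the same, in the slot at -y of the rack
- glue: glue bottle, 60 mm diameter, 170 mm tall, standing; origin at the centre of its underside
- jar: glass jar with steel lid, 72 mm diameter, 100 mm tall, standing; origin at the centre of its underside
- lid: green plastic jar lid lying open side up, 76 mm diameter, 16 mm high; origin at the centre of its underside
- driver: screwdriver lying on the bench, 180 mm long along its x
- mallet: small wooden mallet lying on the bench, 240 mm long along its x

How it is judged:
At the end, for the whole second after the job is handed in: The short pipe stands at rest in the middle slot, knob up, leaning under 0.14 rad: the centre of its foot within 5 mm of the floor in height, 30 mm of the middle along the slot, 9 mm across it. Both tall pipes stand in their slots within 40 mm of where they began (x of pipe_foot in the frame of slot between -0.03 and 0.03 m and y of pipe_foot in the frame of slot between -0.009 and 0.009 m and z of pipe_foot in the frame of slot between -0.005 and 0.005 m and angle between pipe's own x axis and vertical above 3 rad and linear speed of pipe below 0.02 m/s and angular speed of pipe below 0.1 rad/s and angle between each of tall_pipe_a, tall_pipe_b's own z axis and vertical below 0.2 rad and distance of each of tall_pipe_a, tall_pipe_b from where it was at the start of the episode below 0.04 m); the robot touches nothing.
It fails at once if the short pipe is dropped into the slot (faster than 0.6 m/s inside it) (x of pipe_foot in the frame of slot between -0.03 and 0.03 m and y of pipe_foot in the frame of slot between -0.009 and 0.009 m and z of pipe_foot in the frame of slot between -0.005 and 0.045 m and linear speed of pipe above 0.6 m/s).
It fails at once if a tall pipe is tipped by more than 0.3 rad or shifted by more than 40 mm (angle between any of tall_pipe_a, tall_pipe_b's own z axis and vertical above 0.3 rad or distance of any of tall_pipe_a, tall_pipe_b from where it was at the start of the episode above 0.04 m).
It fails at once if a bystander (bottle, jar, lid, screwdriver, mallet) is moved by more than 40 mm (distance of any of glue, jar, lid, driver, mallet from where it was at the start of the episode above 0.04 m).
It also fails if it takes over 72 s, if anything falls off the work surface, if the arm or the gripper's body presses on something with over 40 N, if the wrist force passes 120 N, or if a joint passes its speed limit or range.

ROBOT

A 6-joint arm with a two-finger parallel gripper is mounted at the origin on the work surface. World frame = base frame: x ahead of the robot, y to its left, z up, the work surface at z = 0. Lengths are in m, angles in rad, forces in N, time in s.
With the tool pointing down it reaches from about 0.325 to 0.85 m from the base axis. Payload 4.4 kg.
Tool frame: the origin (TCP) lies between the finger pads; the fingertips stand 25 mm ahead of it and the grasp point (between the pads) lies 6 mm ahead of it; z points along the fingers, y is the direction in which the jaws open and shut (so a half turn about z gives the same grasp; the last joint's range is limited). The gripper opens to 94 mm and grips with 3 to 60 N. Pads are 16 mm wide; open, the fingers measure 119 mm over their backs; the gripper's body (75 mm by 177 mm) begins 78 mm behind the grasp point.
Start: joints at [1.095, 0.207, 1.542, -0, 1.393, -0.15], TCP at [0.184, 0.545, 0.23] pointing down, gripper open.
Joint ranges: [-2.73, 2.73], [-0.86, 2.22], [0.23, 2.46], [-1.11, 4.25], [0.08, 2.63], [-2.82, 2.82]. Speed limits (rad/s): [2.79, 2.79, 3.14, 3.14, 3.14, 3.14].

INTERFACE

Orientations are given as a 3x3 rotation matrix whose columns are the frame's x, y, z axes.
In Python, from cell import bot gives the robot as it stands.
- The arm moves only by the tool jog_arm, never from a script. Its arguments are lists of equal length, an entry for each row: "linear": the shift along the tool's x, y, z in m, a list of three; "spin": the turn about the tool's z in rad. In form: {"linear": [[dx, dy, dz], ...], "spin": [spin, ...]}. A call has 1 to 10 rows; each row shifts and turns the commanded pose from where the row before left it, along the tool's axes as they then stand; what a row does not reach is not made up. A row lasts 1/10 s, in which the tool goes at most 50 mm and 8.59 degrees, less where a joint would pass 70% of its speed; a pose out of reach is approached as far as the arm can. A call with a gripper value outside its range is refused whole. "jaw" is the gripper command: -1 is shut, 1 is fully open, values between are in proportion, set as the call begins (left out, the last holds). The fingers move at their own pace and stop on an object; "squeeze" is the grip in N (left out, the last holds). Time passes only in rows, so rows that do not move let the fingers close. It gives the time, the measured TCP pose, the force and the opening at its end, in the units of the state.
- bot.read_state(): the state, without advancing time (a new reading comes with each control period).
- bot.snapshot(name): name is "scene" or "top"; returns a dict with "image" (400x640x3 uint8, red, green, blue), "fx", "fy", "cx", "cy" (pixels), "k1" (the pictures are not rectified: a ray, as slopes to the right and down, at radius r is drawn at 1 + k1 r^2 times it, then the intrinsics apply), "R" (3x3) and "t" (3): a world point X has camera coordinates R X + t. Camera axes: x right, y down, z forward; pixel columns grow to the right and rows downward; lengths in m; the calibration is good to about 2 mm. A picture is of the moment at which its call begins. There is no depth.
- bot.sign_off(): hands the job in, once; it reports no verdict.
The state is a dict: "time": time; "qpos": joint angles; "qd": joint speeds; "joint_efforts": joint torques, N m; "eef_pos": TCP position; "tool_rot": TCP orientation; "ft_force": force on the tool from outside, world axes, zero at the start; "ft_torque": the same for the moment, N m; "opening": finger opening in m.
Only numpy, scipy, OpenCV 4.12 (cv2) and the standard library are available. Lean on these libraries where they do the work, as an engineer would, in place of code of your own. Each camera call takes 0.05 s, during which the arm holds its last target. There are 200 camera calls.

## Working session

There is one attempt and no reset: what is moved stays moved. The work goes in short steps, Python scripts to look and compute and a tool call to move; the robot and the scene stay as the last step left them, time stands still between calls to the robot, and variables do not carry over. Pictures are saved under pics/ and viewed, about 8 in all and at most 12, crops included, and the job is handed in when it is done.

Besides the shell and the picture viewer there is one more tool, called as name(argument=value, ...), one argument or row to a line, values as JSON. jog_arm: Moves the arm, as the interface text tells. Its arguments: {"type":"object","properties":{"linear":{"type":"array"},"spin":{"type":"array"},"jaw":{"type":"number"},"squeeze":{"type":"number"}},"required":["linear","spin"]}

```bash
mkdir -p pics; cat > h.py <<'E'
import numpy as np, cv2
from cell import bot
def snap(n,f):
    s=bot.snapshot(n); cv2.imwrite('pics/'+f,cv2.cvtColor(s['image'],cv2.COLOR_RGB2BGR)); return s
def ray(s,u,v):
    K=np.array([[s['fx'],0,s['cx']],[0,s['fy'],s['cy']],[0,0,1.]])
    p=cv2.undistortPoints(np.array([[[u,v]]],float),K,np.array([s['k1'],0,0,0.]))[0,0]
    R=np.array(s['R']);t=np.array(s['t'])
    return -R.T@t, R.T@np.array([p[0],p[1],1.])
def onz(s,u,v,z):
    o,d=ray(s,u,v); return o+d*(z-o[2])/d[2]
def cal(s): return {k:(np.array(v) if k in 'Rt' else v) for k,v in s.items() if k!='image'}
E
python3 - <<'E'
from h import *
import pickle
for n in('scene','top'):
    s=snap(n,n+'0.png'); pickle.dump(s,open(n+'.pkl','wb')); print(n,{k:np.round(s[k],3).tolist() for k in s if k!='image'})
st=bot.read_state();print({k:np.round(v,3).tolist() for k,v in st.items()})
E
```

```text
scene {'fx': 382.225, 'fy': 382.225, 'cx': 312.351, 'cy': 206.111, 'k1': -0.087, 'R': [[0.485, 0.874, -0.006], [0.691, -0.387, -0.611], [-0.536, 0.292, -0.792]], 't': [-0.277, -0.413, 1.752]}
top {'fx': 383.136, 'fy': 383.136, 'cx': 319.901, 'cy': 200.648, 'k1': -0.035, 'R': [[0.051, -0.999, -0.0], [-0.977, -0.05, -0.206], [0.206, 0.011, -0.979]], 't': [-0.038, 0.611, 1.124]}
{'time': 0.1, 'qpos': [1.095, 0.207, 1.543, -0.0, 1.393, -0.15], 'qd': [0.001, -0.002, -0.002, 0.0, 0.001, -0.001], 'joint_efforts': [0.0, -37.186, -28.229, 0.07, 0.031, -0.0], 'eef_pos': [0.183, 0.544, 0.229], 'tool_rot': [[-0.948, 0.319, -0.001], [0.319, 0.948, -0.002], [0.0, -0.002, -1.0]], 'ft_force': [-0.19, -0.649, 0.067], 'ft_torque': [-0.084, 0.032, 0.031], 'opening': 0.094}
```

View pics/top0.png

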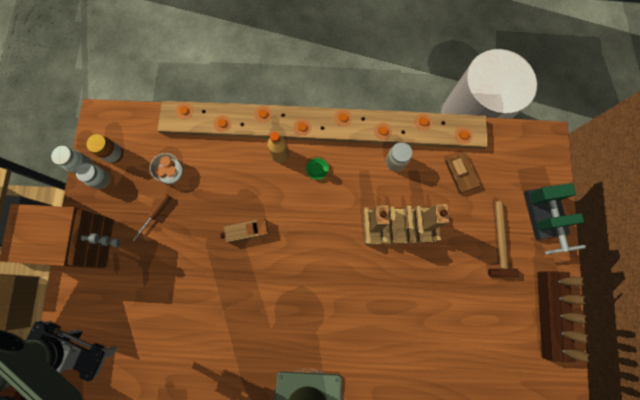

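View pics/scene0.png

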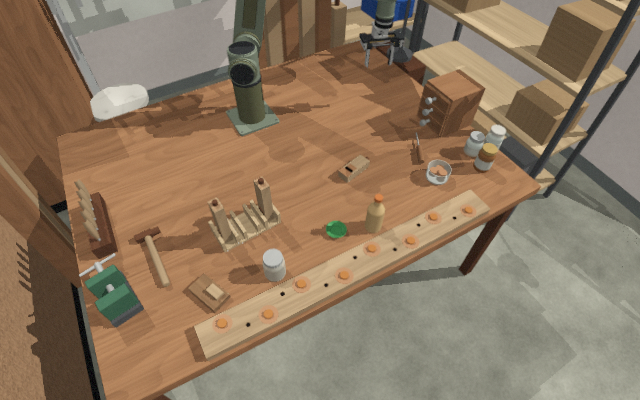

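```bash
python3 - <<'E'
import pickle,cv2,numpy as np
s=pickle.load(open('top.pkl','rb'));im=s['image'][:,:,::-1]
a=cv2.resize(im[205:255,205:285],None,fx=9,fy=9,interpolation=2)[:, :720]
b=cv2.resize(im[195:255,355:460],None,fx=7,fy=7,interpolation=2)
a=cv2.resize(im[210:250,210:280],None,fx=7,fy=7,interpolation=2)
c=np.zeros((a.shape[0]+b.shape[0]//1,735,3),np.uint8);c[:280,:490]=a
cv2.imwrite('pics/c.png',np.vstack([c[:280],b])[:700]) if 0 else cv2.imwrite('pics/c.png',cv2.resize(np.vstack([c[:280],b]),None,fx=.857,fy=.857))
E
```

```text
(no output)
```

View pics/c.png

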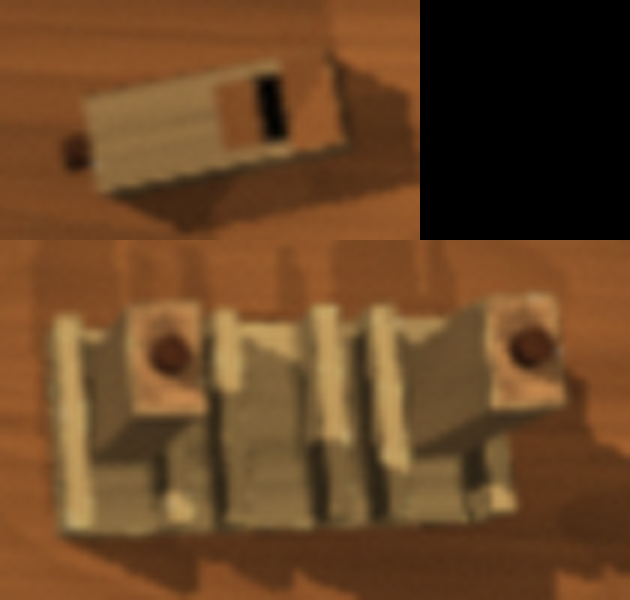

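```bash
cat > m.py <<'E'
from h import *
import pickle
s=pickle.load(open('top.pkl','rb'))
f=lambda p,o,z: onz(s,o[0]+p[0]/6-.5+.08,o[1]+p[1]/6-.5+.08,z)
A=(210,210);B=(355,195-40)
print('cam',ray(s,320,200)[0])
P=[f(p,A,.034) for p in[(85,98),(103,192),(348,148),(330,55)]]
for p in P:print(p.round(4))
print('knob',f((77,152),A,.02).round(4))
n=np.linalg.norm
print('len',n(P[0]-P[3]),n(P[1]-P[2]),'wid',n(P[0]-P[1]),n(P[2]-P[3]))
T=(P[0]+P[1])/2;F=(P[2]+P[3])/2;d=T-F;print('top',T,'foot',F,'ang',np.degrees(np.arctan2(d[1],d[0])))
R={k:f(p,B,.057) for k,p in dict(TL=(52,318),BL=(62,530),BR=(515,512),mLt=(227,312),mRt=(326,307),mRl0=(319,440),mRr0=(350,440)).items()}
for k,v in R.items():print(k,v.round(4))
print(n(R['TL']-R['BL']),n(R['BL']-R['BR']),(R['TL']+R['BR'])/2, 'midtop',(R['mLt']+R['mRt'])/2)
d=R['TL']-R['BL'];print('slot ang',np.degrees(np.arctan2(d[1],d[0])));d=R['BL']-R['BR'];print(np.degrees(np.arctan2(d[1],d[0])))
print('tallknobs',f((170,355),B,.212),f((532,347),B,.212))
for q in[[(130,305),(200,305),(205,415),(133,415)],[(488,297),(557,297),(563,405),(490,405)]]:print('talltop',np.mean([f(p,B,.194) for p in q],0))
E
python3 m.py
```

```text
cam [ 0.36747376 -0.02020385  1.22549538]
[0.5219 0.2907 0.034 ]
[0.4733 0.2764 0.034 ]
[0.5028 0.1508 0.034 ]
[0.5512 0.1641 0.034 ]
knob [0.4948 0.2957 0.02  ]
len 0.12993767052178465 0.12893589236694658 wid 0.050626619939021685 0.05017618523129842
top [0.49758015 0.28353595 0.034     ] foot [0.52702237 0.15749233 0.034     ] ang 103.1478353938321
TL [ 0.5983 -0.1427  0.057 ]
BL [ 0.4889 -0.1509  0.057 ]
BR [ 0.5095 -0.382   0.057 ]
mLt [ 0.6061 -0.2334  0.057 ]
mRt [ 0.6113 -0.2848  0.057 ]
mRl0 [ 0.5416 -0.2814  0.057 ]
mRr0 [ 0.5424 -0.2974  0.057 ]
0.10970514036303923 0.23196839048045223 [ 0.55388863 -0.26235993  0.057     ] midtop [ 0.60869396 -0.25907801  0.057     ]
slot ang 4.270041485907517
95.09190058346447
tallknobs [ 0.55349436 -0.17978614  0.212     ] [ 0.56534742 -0.34259475  0.212     ]
talltop [ 0.55454163 -0.18129449  0.194     ]
talltop [ 0.56694979 -0.34485723  0.194     ]
```

jog_arm(
  linear=[
    [-0.0393,-0.0165,0],
    [-0.0393,-0.0165,0],
    [-0.0393,-0.0165,0],
    [-0.0393,-0.0165,0],
    [-0.0393,-0.0165,0],
    [-0.0393,-0.0165,0],
    [-0.0393,-0.0165,0],
    [-0.0393,-0.0165,0],
    [-0.0393,-0.0165,0],
    [-0.0393,-0.0165,0],
  ],
  spin=[0,0,0,0,0,0,0,0,0,0],
  jaw=1,
)

```text
time: 1.1
eef_pos: [0.5041, 0.2617, 0.2299]
tool_rot: [[-0.948, 0.319, -0.001], [0.319, 0.948, -0.0], [0.001, -0.0, -1.0]]
ft_force: [0.6, 0.8, -0.1]
opening: 0.094
```

jog_arm(
  linear=[
    [0,0,0.015],
    [0,0,0.015],
    [0,0,0.015],
    [0,0,0.015],
    [0,0,0.015],
    [0,0,0.015],
    [0,0,0.015],
    [0,0,0],
    [0,0,0],
  ],
  spin=[0.145,0.145,0.145,0.145,0.145,0.145,0.147,0,0],
)

```text
time: 2.0
eef_pos: [0.5029, 0.263, 0.1251]
tool_rot: [[-0.23, 0.973, -0.001], [0.973, 0.23, -0.0], [-0.0, -0.001, -1.0]]
ft_force: [0.8, -0.6, -0.6]
opening: 0.0942
```

jog_arm(
  linear=[
    [0,0,0.016],
    [0,0,0.016],
    [0,0,0.016],
    [0,0,0.016],
    [0,0,0.016],
    [0,0,0.016],
    [0,0,0],
  ],
  spin=[0,0,0,0,0,0,0],
)

```text
time: 2.7
eef_pos: [0.5021, 0.2628, 0.0283]
tool_rot: [[-0.229, 0.973, -0.003], [0.973, 0.229, -0.001], [-0.0, -0.003, -1.0]]
ft_force: [-0.4, 0.1, 0.7]
opening: 0.0939
```

jog_arm(
  linear=[
    [0,0,0],
    [0,0,0],
    [0,0,0],
    [0,0,0],
    [0,0,0],
    [0,0,0],
    [0,0,0],
    [0,0,0],
    [0,0,0],
    [0,0,0],
  ],
  spin=[0,0,0,0,0,0,0,0,0,0],
  jaw=0,
  squeeze=5,
)

```text
time: 3.7
eef_pos: [0.5033, 0.2632, 0.0297]
tool_rot: [[-0.227, 0.974, -0.0], [0.974, 0.227, 0.0], [0.0, -0.0, -1.0]]
ft_force: [-1.6, -0.2, 4.7]
opening: 0.0523
```

jog_arm(
  linear=[
    [-0.0028,0,-0.0093],
    [-0.0029,0,-0.0093],
    [-0.0044,0,-0.0087],
    [-0.0045,0,-0.0086],
    [-0.0059,0,-0.0078],
    [-0.0059,0,-0.0077],
    [-0.0071,0,-0.0066],
    [-0.0071,0,-0.0066],
    [0,0,0],
    [0,0,0],
  ],
  spin=[0,0,0,0,0,0,0,0,0,0],
  squeeze=3,
)

```text
time: 4.7
eef_pos: [0.5133, 0.2235, 0.0946]
tool_rot: [[-0.226, 0.974, 0.002], [0.974, 0.226, 0.001], [0.0, 0.002, -1.0]]
ft_force: [0.7, -0.5, -0.0]
opening: 0.0521
```

```bash
python3 - <<'E'
from h import *
s=bot.snapshot('scene');im=s['image'][:,:,::-1]
cv2.imwrite('pics/s1.png',cv2.resize(im[90:210,270:430],None,fx=4,fy=4,interpolation=2))
E
```

```text
(no output)
```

View pics/s1.png

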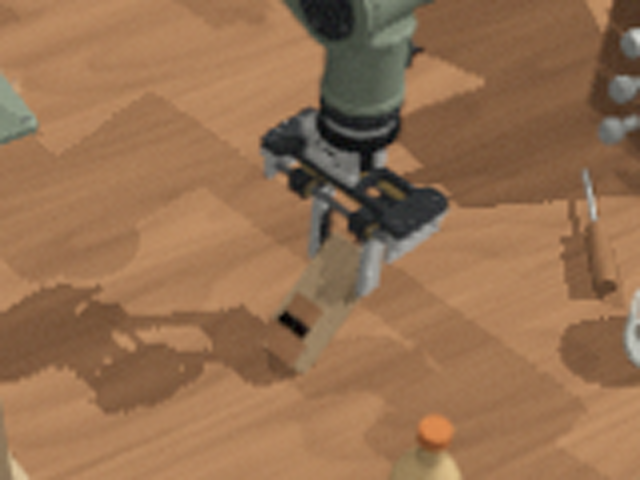

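The pipe pivots in the light grip: knob end in the jaws, foot end down at crop (290,360). I'll continue along the arc.

jog_arm(
  linear=[
    [-0.0081,0,-0.0053],
    [-0.0082,0,-0.0052],
    [-0.009,0,-0.0038],
    [-0.009,0,-0.0037],
    [-0.0094,0,-0.0022],
    [-0.0095,0,-0.0021],
    [-0.0097,0,-0.0005],
    [-0.0097,0,-0.0005],
    [-0.0096,0,0.0005],
    [-0.0097,0,0.001],
  ],
  spin=[0,0,0,0,0,0,0,0,0,0],
)

```text
time: 5.75
eef_pos: [0.5335, 0.1333, 0.1158]
tool_rot: [[-0.227, 0.974, -0.0], [0.974, 0.227, -0.0], [-0.0, -0.0, -1.0]]
ft_force: [0.9, -0.0, -2.0]
opening: 0.0517
```

jog_arm(
  linear=[
    [0,0,0.001],
    [0,0,0.001],
    [0,0,0.001],
    [0,0,0],
    [0,0,0],
  ],
  spin=[0,0,0,0,0],
)

```text
time: 6.25
eef_pos: [0.5332, 0.1345, 0.1128]
tool_rot: [[-0.228, 0.974, -0.0], [0.974, 0.228, 0.0], [0.0, -0.0, -1.0]]
ft_force: [-0.5, 0.3, -2.4]
opening: 0.0517
```

```bash
python3 - <<'E'
from h import *
s=bot.snapshot('scene');im=s['image'][:,:,::-1]
t=bot.snapshot('top')['image'][:,:,::-1]
cv2.imwrite('pics/s2.png',np.hstack([cv2.resize(im[90:210,250:410],None,fx=4,fy=4,interpolation=2)[:, :480],cv2.resize(t[200:280,220:270],None,fx=6,fy=6,interpolation=2)]))
E
```

```text
(no output)
```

View pics/s2.png

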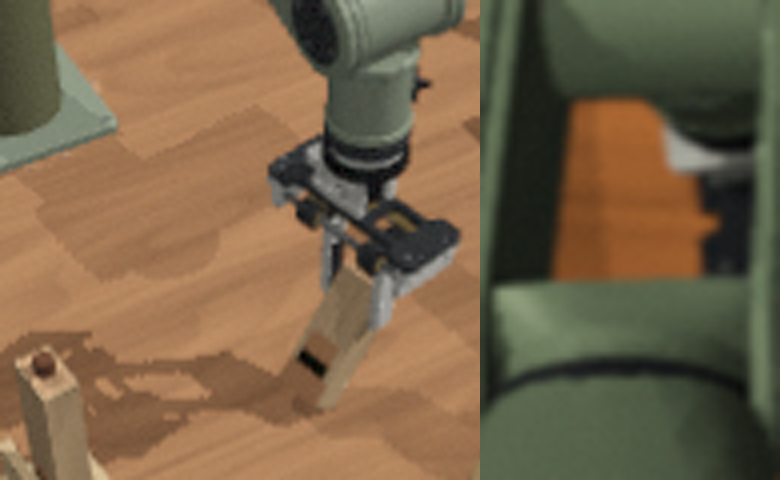

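The pipe is still leaning: grip friction held it at roughly 55–60°, with the foot at crop (310,395). I'll bring the foot up against the outside of the fixed rack cheek to rotate it the rest of the way.

jog_arm(
  linear=[
    [0,0,-0.009],
    [0,0,-0.009],
    [0,0,0],
  ],
  spin=[0.075,0.075,0],
)

```text
time: 6.65
eef_pos: [0.5346, 0.1344, 0.1323]
tool_rot: [[-0.079, 0.997, 0.003], [0.997, 0.079, 0.0], [0.0, 0.003, -1.0]]
ft_force: [0.3, -0.0, -1.6]
opening: 0.0522
```

jog_arm(
  linear=[
    [-0.03,-0.001,0],
    [-0.03,-0.001,0],
    [-0.028,-0.001,0],
    [-0.025,-0.001,0],
    [-0.022,-0.001,0],
    [-0.018,-0.001,0],
    [-0.014,-0.001,0],
    [-0.01,-0.001,0],
    [-0.006,-0.001,0],
    [-0.002,-0.001,0],
  ],
  spin=[0,0,0,0,0,0,0,0,0,0],
)

```text
time: 7.65
eef_pos: [0.5379, -0.0513, 0.1308]
tool_rot: [[-0.079, 0.997, -0.0], [0.997, 0.079, 0.0], [0.0, -0.0, -1.0]]
ft_force: [-0.6, 0.3, -1.7]
opening: 0.0518
```

```bash
python3 - <<'E'
from h import *
s=bot.snapshot('scene');im=s['image'][:,:,::-1]
cv2.imwrite('pics/s3.png',cv2.resize(im[100:250,190:350],None,fx=4,fy=4,interpolation=2))
E
```

```text
(no output)
```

View pics/s3.png

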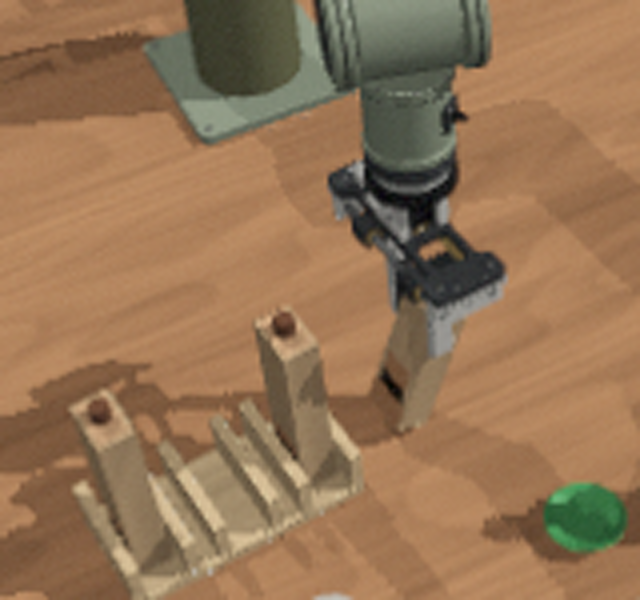

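```bash
python3 - <<'E'
from h import *
s=bot.snapshot('scene')
n=np.array([.997,.079,0]);p0=np.array([.538,-.0513,.125])+.026*n
e=np.array([-.079,.997,0])
for u,v in[(403,430),(430,420),(424,345),(458,340)]:
    o,d=ray(s,190+u/4-.4,100+v/4-.4);X=o+d*(n@(p0-o))/(n@d);print((u,v),X.round(4),'rel y,z',round(e@(X-p0),4),round(X[2]-.125,4))
E
```

```text
(403, 430) [ 0.5672 -0.0909  0.0174] rel y,z -0.0417 -0.1076
(430, 420) [ 0.5649 -0.0618  0.0116] rel y,z -0.0126 -0.1134
(424, 345) [ 0.565  -0.0633  0.1195] rel y,z -0.0141 -0.0055
(458, 340) [ 0.5623 -0.0285  0.1037] rel y,z 0.0209 -0.0213
```

jog_arm(
  linear=[
    [0,0,-0.012],
    [0,0,-0.012],
    [-0.012,0,0],
    [-0.012,0,0],
    [-0.012,0,0],
    [-0.008,0,0],
    [-0.006,0,0],
    [-0.005,0,0],
    [0,0,0],
  ],
  spin=[0,0,0,0,0,0,0,0,0],
)

```text
time: 8.65
eef_pos: [0.5422, -0.1066, 0.1546]
tool_rot: [[-0.078, 0.997, -0.0], [0.997, 0.078, 0.0], [0.0, -0.0, -1.0]]
ft_force: [1.2, 0.0, -1.7]
opening: 0.0516
```

jog_arm(
  linear=[
    [-0.004,0,0],
    [-0.004,0,0],
    [-0.004,0,0],
    [-0.004,0,0],
    [-0.004,0,0],
    [-0.003,0,0],
    [-0.002,0,0],
    [0,0,0],
  ],
  spin=[0,0,0,0,0,0,0,0],
)

```text
time: 9.45
eef_pos: [0.5444, -0.1312, 0.1548]
tool_rot: [[-0.079, 0.997, 0.0], [0.997, 0.079, -0.0], [-0.0, 0.0, -1.0]]
ft_force: [0.6, 0.3, -0.6]
opening: 0.0523
```

```bash
python3 - <<'E'
from h import *
s=bot.snapshot('scene');im=s['image'][:,:,::-1]
cv2.imwrite('pics/s4.png',cv2.resize(im[140:250,190:320],None,fx=5,fy=5,interpolation=2))
E
```

```text
(no output)
```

View pics/s4.png

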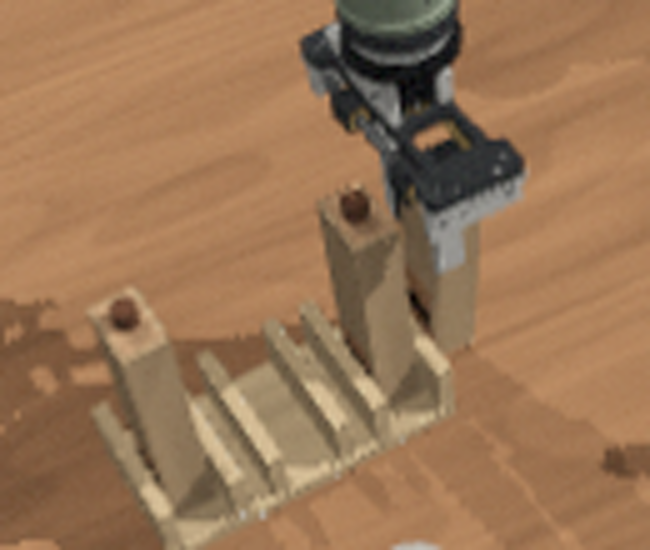

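```bash
python3 - <<'E'
from h import *
s=bot.snapshot('scene')
st=bot.read_state();print(st['eef_pos'],st['ft_force'])
n=np.array([.997,.079,0]);e=np.array([-.079,.997,0])
p0=st['eef_pos']-np.array([0,0,.006])+.026*n
for u,v in[(478,230),(472,345),(430,325),(411,240)]:
    o,d=ray(s,190+u/5-.4,140+v/5-.4);X=o+d*(n@(p0-o))/(n@d);print((u,v),X.round(4),'rel y,z',(e@(X-p0)).round(4),(X-p0)[2].round(4))
im=cv2.cvtColor(s['image'],cv2.COLOR_RGB2HSV)
for y in (190,194,198,202,206): print(y,[tuple(int(c) for c in s['image'][y,x]) for x in range(281,289)])
E
```

```text
[ 0.54430144 -0.13100684  0.15479664] [-0.30268872 -0.26623224 -1.32927755]
(478, 230) [ 0.5682 -0.1036  0.147 ] rel y,z 0.0254 -0.0018
(472, 345) [ 0.5693 -0.1173  0.0277] rel y,z 0.0117 -0.1211
(430, 325) [ 0.5717 -0.1482  0.0736] rel y,z -0.0193 -0.0752
(411, 240) [ 0.5722 -0.1538  0.1694] rel y,z -0.0249 0.0206
190 [(150, 149, 145), (151, 148, 142), (140, 118, 89), (139, 116, 89), (140, 114, 85), (172, 126, 89), (177, 129, 92), (180, 132, 95)]
194 [(145, 122, 93), (144, 121, 92), (141, 118, 89), (137, 115, 87), (152, 121, 88), (181, 134, 94), (181, 134, 97), (180, 135, 95)]
198 [(144, 121, 93), (144, 120, 92), (142, 119, 90), (141, 118, 90), (159, 123, 91), (170, 124, 87), (170, 124, 87), (168, 123, 86)]
202 [(147, 124, 94), (146, 123, 93), (147, 123, 95), (149, 123, 92), (176, 135, 99), (176, 130, 93), (175, 129, 92), (174, 128, 90)]
206 [(144, 122, 92), (146, 122, 93), (144, 120, 92), (150, 125, 94), (179, 132, 93), (181, 135, 96), (177, 131, 92), (176, 130, 93)]
```

jog_arm(
  linear=[
    [-0.004,0,0],
    [-0.004,0,0],
    [0,0,0],
  ],
  spin=[0,0,0],
)

```text
time: 9.85
eef_pos: [0.545, -0.1394, 0.1549]
tool_rot: [[-0.078, 0.997, 0.0], [0.997, 0.078, -0.0], [-0.0, 0.0, -1.0]]
ft_force: [0.5, -0.9, -1.4]
opening: 0.0519
```

```bash
cat > edge.py <<'E'
from h import *
s=bot.snapshot('scene');st=bot.read_state()
n=np.array([.997,.079,0]);e=np.array([-.079,.997,0])
p0=st['eef_pos']-np.array([0,0,.006])+.026*n
# back edge: largest jump in (R-B)-ish between pipe and bench, per row, near predicted back edge
def proj(X):
    p=cv2.projectPoints(X.reshape(1,3),cv2.Rodrigues(np.array(s['R']))[0],np.array(s['t']),np.array([[s['fx'],0,s['cx']],[0,s['fy'],s['cy']],[0,0,1.]]),np.array([s['k1'],0,0,0.]))[0].ravel();return p
sat=(s['image'][:,:,0].astype(float)-s['image'][:,:,2])
L=[]
for z in np.arange(-.025,-.1,-.004):
    u,v=proj(p0+e*.022+np.array([0,0,z]));r=int(round(v));xs=np.arange(int(u)-7,int(u)+8)
    g=np.diff(sat[r,xs]); i=g.argmax(); w=g[max(0,i-1):i+2].clip(0); ue=(xs[max(0,i-1):i+2][:len(w)]*w).sum()/w.sum()+.5
    o,d=ray(s,ue,r);X=o+d*(n@(p0-o))/(n@d);L.append((e@(X-p0),(X-p0)[2]))
L=np.array(L);print(L[::3].round(4).tolist())
a=np.polyfit(L[:,1],L[:,0],1)
r=L[:,0]-np.polyval(a,L[:,1]);k=abs(r)<=2*np.median(abs(r))+.001;a=np.polyfit(L[k,1],L[k,0],1)
print('lean deg',np.degrees(np.arctan(a[0])),'n',k.sum(),'back at grip',a[1],st['eef_pos'].round(4),st['ft_force'].round(2))
E
python3 edge.py
```

```text
[[0.013, -0.0167], [0.0253, -0.0411], [0.0247, -0.0517], [0.0239, -0.0624], [0.0252, -0.0746], [0.0234, -0.0847], [0.0225, -0.0957]]
lean deg -4.40148651404594 n 18 back at grip 0.017894549667825183 [ 0.545  -0.1393  0.1549] [-0.09  0.18 -1.54]
```

jog_arm(
  linear=[
    [0.003,0,0],
    [0.006,0,0],
    [0.01,0,0],
    [0.01,0,0],
    [0.01,0,0.006],
    [0.01,0,0.006],
    [0.007,0,0.005],
    [0.004,0,0.003],
    [0,0,0.002],
    [0,0,0],
  ],
  spin=[0,0,0,0,0,0,0,0,0,0],
)

```text
time: 10.9
eef_pos: [0.5401, -0.0791, 0.1324]
tool_rot: [[-0.079, 0.997, -0.001], [0.997, 0.079, -0.0], [-0.0, -0.001, -1.0]]
ft_force: [-0.1, -0.6, -1.3]
opening: 0.0519
```

jog_arm(
  linear=[
    [0,0,0.002],
    [0,0,0.002],
    [0,0,0.002],
    [0,0,0],
  ],
  spin=[0,0,0,0],
)

```text
time: 11.3
eef_pos: [0.54, -0.0791, 0.1265]
tool_rot: [[-0.079, 0.997, -0.001], [0.997, 0.079, 0.0], [0.0, -0.001, -1.0]]
ft_force: [-0.2, 0.4, -1.5]
opening: 0.0519
```

jog_arm(
  linear=[
    [0,0,0.002],
    [0,0,0.002],
    [0,0,0],
    [0,0,0],
  ],
  spin=[0,0,0,0],
)

```text
time: 11.7
eef_pos: [0.5402, -0.079, 0.1228]
tool_rot: [[-0.079, 0.997, -0.0], [0.997, 0.079, 0.0], [0.0, -0.0, -1.0]]
ft_force: [-0.3, -0.8, -1.5]
opening: 0.0522
```

jog_arm(
  linear=[
    [0,0,0.002],
    [0,0,0.002],
    [0,0,0],
    [0,0,0],
  ],
  spin=[0,0,0,0],
)

```text
time: 12.1
eef_pos: [0.5408, -0.0795, 0.1196]
tool_rot: [[-0.079, 0.997, 0.001], [0.997, 0.079, -0.001], [-0.001, 0.001, -1.0]]
ft_force: [-0.8, -1.0, 4.6]
opening: 0.0521
```

```bash
python3 edge.py
```

```text
[[0.0149, -0.0221], [0.0241, -0.0395], [0.0241, -0.0509], [0.024, -0.0623], [0.0233, -0.0734], [0.0223, -0.0846], [0.0226, -0.0968]]
lean deg -5.007675022143521 n 15 back at grip 0.01619735367043278 [ 0.5408 -0.0794  0.1196] [-0.2  -0.71  3.95]
```

jog_arm(
  linear=[
    [0,0,0],
    [0,0,0],
    [0,0,0],
    [0,0,0],
    [0,0,0],
    [0,0,0],
    [0,0,0.005],
    [0,0,0.005],
    [0,0,0],
  ],
  spin=[0,0,0,0,0,0,0,0,0],
  jaw=0.35,
)

```text
time: 13.05
eef_pos: [0.5393, -0.0787, 0.1076]
tool_rot: [[-0.079, 0.997, -0.002], [0.997, 0.079, 0.001], [0.001, -0.002, -1.0]]
ft_force: [-0.1, 0.2, -0.4]
opening: 0.0636
```

```bash
sed -i 's/-.025,-.1,/-.038,-.1,/' edge.py; python3 edge.py; python3 - <<'E'
from h import *
s=bot.snapshot('scene');im=s['image'][:,:,::-1]
cv2.imwrite('pics/s5.png',cv2.resize(im[130:240,210:330],None,fx=5,fy=5,interpolation=2))
E
```

```text
[[0.0221, -0.0395], [0.0228, -0.0515], [0.0221, -0.0626], [0.0217, -0.0742], [0.022, -0.0863], [0.0214, -0.098]]
lean deg 0.906415876080143 n 16 back at grip 0.023239993223333973 [ 0.5396 -0.0788  0.108 ] [ 0.22 -0.21 -0.81]
```

View pics/s5.png

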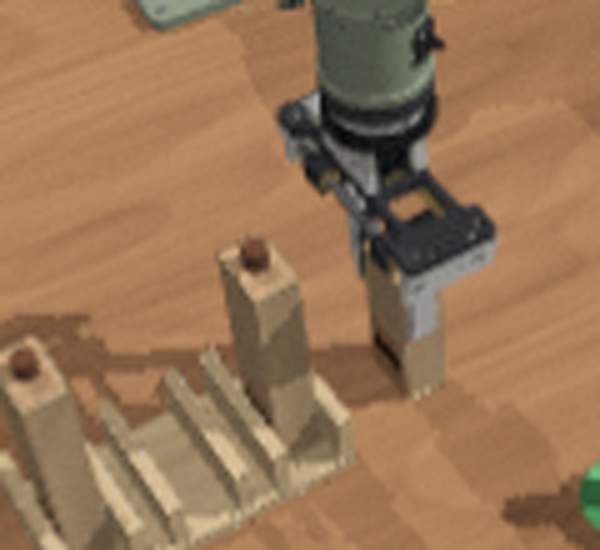

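jog_arm(
  linear=[
    [0.003,0,0],
    [0.0025,0,0],
    [0,0,0],
    [0,0,0],
    [0,0,0],
    [0,0,0],
    [0,0,0],
    [0,0,0],
  ],
  spin=[0,0,0,0,0,0,0,0],
  jaw=0,
  squeeze=20,
)

```text
time: 13.95
eef_pos: [0.5399, -0.0734, 0.109]
tool_rot: [[-0.079, 0.997, 0.0], [0.997, 0.079, 0.0], [0.0, 0.0, -1.0]]
ft_force: [1.5, 0.7, 0.6]
opening: 0.052
```

```bash
python3 edge.py
```

```text
[[0.0164, -0.0338], [0.0172, -0.0458], [0.0173, -0.0575], [0.0166, -0.0687], [0.016, -0.0801], [0.0171, -0.093]]
lean deg 0.47998056897005237 n 16 back at grip 0.017313820113994946 [ 0.5398 -0.0734  0.1089] [-0.18  1.45  1.03]
```

jog_arm(
  linear=[
    [0,0,-0.01],
    [0,0,-0.02],
    [0,0,-0.027],
    [0,0,-0.03],
    [0,0,-0.03],
    [0,0,-0.03],
    [0,0,-0.03],
    [0,0,-0.03],
    [0,0,-0.02],
    [0,0,-0.01],
  ],
  spin=[0,0,0,0,0,0,0,0,0,0],
)

```text
time: 15.0
eef_pos: [0.5403, -0.0741, 0.3488]
tool_rot: [[-0.079, 0.997, 0.004], [0.997, 0.079, -0.002], [-0.002, 0.004, -1.0]]
ft_force: [-0.7, 0.2, -1.2]
opening: 0.0515
```

jog_arm(
  linear=[
    [-0.01,0,0],
    [-0.02,0,0],
    [-0.025,0,0],
    [-0.025,0,0],
    [-0.025,-0.0009,0],
    [-0.025,0,0],
    [-0.025,0,0],
    [-0.02,0,0],
    [-0.01,0,0],
    [-0.0041,0,0],
  ],
  spin=[0,0,0,0,0,0,0,0,0,0],
)

```text
time: 16.0
eef_pos: [0.5534, -0.2631, 0.3446]
tool_rot: [[-0.078, 0.997, -0.002], [0.997, 0.078, 0.001], [0.001, -0.002, -1.0]]
ft_force: [-0.1, 0.5, -2.0]
opening: 0.0519
```

jog_arm(
  linear=[
    [0,0,0.01],
    [0,0,0.02],
    [0,0,0.025],
    [0,0,0.025],
    [0,0,0.025],
    [0,0,0.025],
    [0,0,0.02],
    [0,0,0.01],
    [0,0,0],
    [0,0,0],
  ],
  spin=[0,0,0,0,0,0,0,0,0,0],
)

```text
time: 17.0
eef_pos: [0.5543, -0.2618, 0.1866]
tool_rot: [[-0.08, 0.997, 0.001], [0.997, 0.08, -0.001], [-0.001, 0.001, -1.0]]
ft_force: [0.3, -0.2, -1.1]
opening: 0.0521
```

```bash
python3 - <<'E'
from h import *
import pickle
s=bot.snapshot('scene');im=s['image'][:,:,::-1];pickle.dump(s,open('s6.pkl','wb'));print(bot.read_state()['eef_pos'])
cv2.imwrite('pics/s6.png',cv2.resize(im[150:250,190:310],None,fx=6,fy=6,interpolation=2))
E
```

```text
[ 0.55468837 -0.26225075  0.18730816]
```

View pics/s6.png

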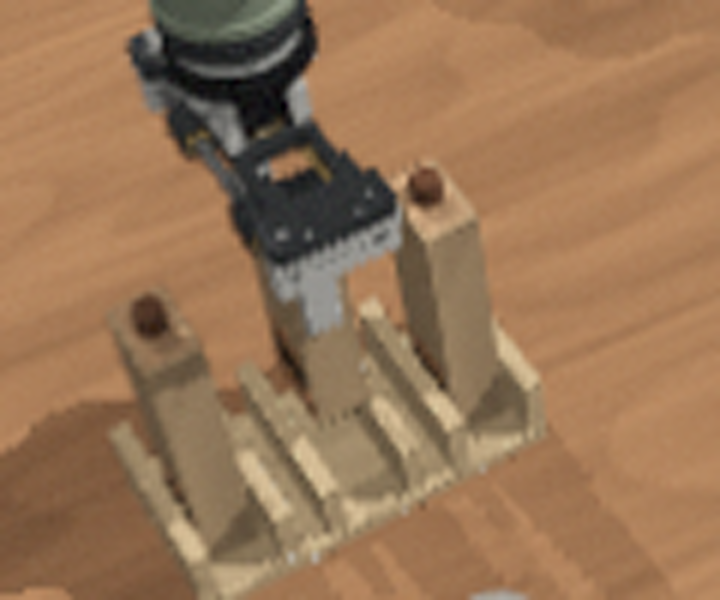

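```bash
python3 - <<'E'
from h import *
import pickle
s=pickle.load(open('s6.pkl','rb'))
e=np.array([-.079,.997,0]);n=np.array([.997,.079,0]);c=np.array([.5545,-.262,0])
def q(u,v,z):
    X=onz(s,190+u/6-.42,150+v/6-.42,z);print((u,v),X.round(4),'along',(n@(X-c)).round(4),'across',(e@(X-c)).round(4))
for p in[(258,365),(325,470),(342,493),(372,405),(403,460)]:q(*p,.057)
print('foot');q(320,422,.078);q(368,402,.078)
im=cv2.cvtColor(s['image'],cv2.COLOR_RGB2GRAY)
E
python3 - <<'E'
import pickle,cv2,sys
sys.path.insert(0,'.')
s=pickle.load(open('s6.pkl','rb'))
cv2.imwrite('pics/s7.png',cv2.resize(s['image'][205:240,222:274,::-1],None,fx=15,fy=15,interpolation=2))
E
```

```text
(258, 365) [ 0.5082 -0.2887  0.057 ] along -0.0483 across -0.0229
(325, 470) [ 0.5972 -0.2831  0.057 ] along 0.041 across -0.0244
(342, 493) [ 0.6166 -0.2808  0.057 ] along 0.0604 across -0.0236
(372, 405) [ 0.5682 -0.2412  0.057 ] along 0.0153 across 0.0197
(403, 460) [ 0.6127 -0.2412  0.057 ] along 0.0596 across 0.0162
foot
(320, 422) [ 0.5801 -0.2756  0.078 ] along 0.0245 across -0.0155
(368, 402) [ 0.5805 -0.246   0.078 ] along 0.0272 across 0.0139
```

View pics/s7.png

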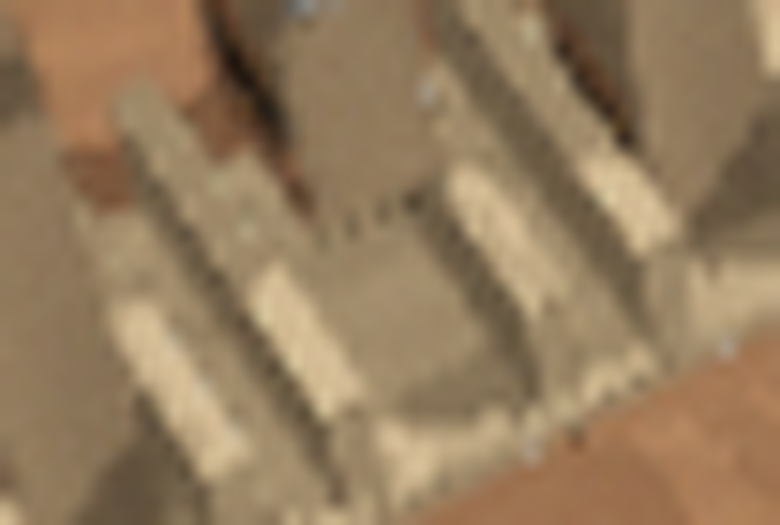

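```bash
python3 - <<'E'
from h import *
import pickle
s=pickle.load(open('s6.pkl','rb'))
e=np.array([-.079,.997,0]);n=np.array([.997,.079,0]);c=np.array([.5545,-.262,0])
for u,v,z in[(285,262,.057),(365,395,.057),(325,415,.057),(450,185,.057),(535,308,.057),(318,220,.078),(428,190,.078)]:
    X=onz(s,222+u/15-.47,205+v/15-.47,z);print((u,v),X.round(4),'along',(n@(X-c)).round(4),'across',(e@(X-c)).round(4))
E
```

```text
(285, 262) [ 0.5688 -0.2832  0.057 ] along 0.0126 across -0.0223
(365, 395) [ 0.612  -0.2815  0.057 ] along 0.0558 across -0.024
(325, 415) [ 0.6127 -0.2916  0.057 ] along 0.0556 across -0.0341
(450, 185) [ 0.5672 -0.2409  0.057 ] along 0.0143 across 0.02
(535, 308) [ 0.6089 -0.2378  0.057 ] along 0.0561 across 0.0198
(318, 220) [ 0.577  -0.2749  0.078 ] along 0.0214 across -0.0147
(428, 190) [ 0.5815 -0.2496  0.078 ] along 0.0279 across 0.0102
```

jog_arm(
  linear=[
    [0,0,0.006],
    [0,0,0.006],
    [0,0,0.006],
    [0,0,0.006],
    [0,0,0.004],
    [0,0,0.004],
    [0,0,0],
  ],
  spin=[0,0,0,0,0,0,0],
)

```text
time: 17.75
eef_pos: [0.5535, -0.2622, 0.153]
tool_rot: [[-0.079, 0.997, -0.001], [0.997, 0.079, 0.0], [0.0, -0.001, -1.0]]
ft_force: [-0.0, 0.1, -1.1]
opening: 0.052
```

jog_arm(
  linear=[
    [0,0,0.005],
    [0,0,0.005],
    [0,0,0.005],
    [0,0,0.005],
    [0,0,0.004],
    [0,0,0.003],
    [0,0,0.002],
    [0,0,0],
  ],
  spin=[0,0,0,0,0,0,0,0],
)

```text
time: 18.55
eef_pos: [0.5538, -0.2624, 0.1246]
tool_rot: [[-0.079, 0.997, -0.0], [0.997, 0.079, -0.0], [-0.0, -0.0, -1.0]]
ft_force: [0.4, -1.3, -3.0]
opening: 0.052
```

jog_arm(
  linear=[
    [0,0,0.001],
    [0,0,0.001],
    [0,0,0.001],
    [0,0,0],
  ],
  spin=[0,0,0,0],
)

```text
time: 18.95
eef_pos: [0.554, -0.2623, 0.122]
tool_rot: [[-0.079, 0.997, 0.001], [0.997, 0.079, -0.001], [-0.001, 0.001, -1.0]]
ft_force: [0.8, -2.2, -1.1]
opening: 0.0522
```

jog_arm(
  linear=[
    [0,0,0.001],
    [0,0,0],
    [0,0,0],
  ],
  spin=[0,0,0],
)

```text
time: 19.25
eef_pos: [0.554, -0.2623, 0.121]
tool_rot: [[-0.079, 0.997, 0.001], [0.997, 0.079, -0.001], [-0.001, 0.001, -1.0]]
ft_force: [0.3, -2.3, -0.5]
opening: 0.0521
```

jog_arm(
  linear=[
    [-0.001,0,0.0],
    [0,0,0.001],
    [0,0,0],
  ],
  spin=[0,0,0],
)

```text
time: 19.55
eef_pos: [0.5541, -0.2627, 0.1209]
tool_rot: [[-0.079, 0.997, 0.0], [0.997, 0.079, 0.001], [0.001, 0.0, -1.0]]
ft_force: [-0.4, -0.1, 6.0]
opening: 0.0519
```

jog_arm(
  linear=[
    [0,0,0.001],
    [0,0,0],
    [0,0,0],
  ],
  spin=[0,0,0],
)

```text
time: 19.85
eef_pos: [0.5542, -0.2628, 0.1209]
tool_rot: [[-0.079, 0.997, 0.0], [0.997, 0.079, 0.0], [0.0, 0.001, -1.0]]
ft_force: [-2.4, 0.3, 9.3]
opening: 0.0522
```

jog_arm(
  linear=[
    [0,0,-0.001],
    [0,0,0],
    [0,0,0],
    [0,0,0],
    [0,0,0],
    [0,0,0],
    [0,0,0],
  ],
  spin=[0,0,0,0,0,0,0],
  jaw=0.5,
)

```text
time: 20.55
eef_pos: [0.5538, -0.263, 0.1197]
tool_rot: [[-0.079, 0.997, -0.0], [0.997, 0.079, 0.0], [0.0, -0.0, -1.0]]
ft_force: [-0.1, 0.2, 0.0]
opening: 0.0704
```

jog_arm(
  linear=[
    [0,0,-0.01],
    [0,0,-0.015],
    [0,0,-0.02],
    [0,0,-0.02],
    [0,0,-0.02],
    [0,0,-0.025],
    [0,0,-0.025],
    [0,0,-0.025],
    [0,0,-0.025],
    [0,0,-0.01],
  ],
  spin=[0,0,0,0,0,0,0,0,0,0],
)

```text
time: 21.55
eef_pos: [0.5552, -0.2639, 0.3201]
tool_rot: [[-0.079, 0.997, 0.006], [0.997, 0.079, -0.004], [-0.005, 0.006, -1.0]]
ft_force: [-0.3, -0.0, 0.3]
opening: 0.0707
```

jog_arm(
  linear=[
    [0.02,0,0],
    [0.04,0,0],
    [0.04,0,0],
    [0.04,0,0],
    [0.04,0,0],
    [0.04,0,0],
    [0.03,0,0],
    [0,0,0],
    [0,0,0],
  ],
  spin=[0,0,0,0,0,0,0,0,0],
)

```text
time: 22.45
eef_pos: [0.5331, -0.0126, 0.3137]
tool_rot: [[-0.081, 0.997, -0.002], [0.997, 0.081, -0.0], [0.0, -0.002, -1.0]]
ft_force: [0.4, 0.3, -0.8]
opening: 0.07
```

```bash
python3 - <<'E'
from h import *
s=bot.snapshot('scene');im=s['image'][:,:,::-1];t=bot.snapshot('top')['image'][:,:,::-1]
a=cv2.resize(im[165:250,195:295],None,fx=4,fy=4,interpolation=2);b=cv2.resize(t[190:260,355:455],None,fx=4,fy=4,interpolation=2)
b=cv2.copyMakeBorder(b,0,a.shape[0]-b.shape[0],0,0,0)
cv2.imwrite('pics/s8.png',np.hstack([a,b]))
E
```

```text
(no output)
```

View pics/s8.png

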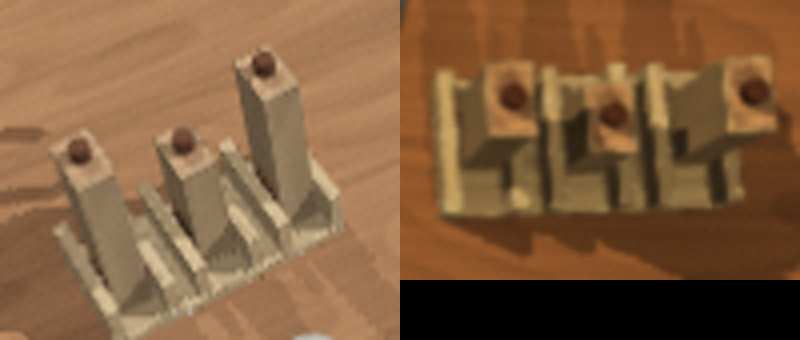

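The short pipe stands in the middle slot with its knob up (top view crop 614,115), and both tall pipes are where they were. I'll check the position with a number, then hand in.

```bash
python3 - <<'E'
from h import *
t=bot.snapshot('top')
for z,u,v in[(.160,614,115),(.212,512,97),(.212,755,92)]: print(onz(t,355+(u-400)/4-.4,190+v/4-.4,z).round(4))
print(bot.sign_off())
E
```

```text
[ 0.5535 -0.2593  0.16  ]
[ 0.5532 -0.1789  0.212 ]
[ 0.5648 -0.3429  0.212 ]
the job is handed in; nothing more can be done
None
```

The short pipe is standing in the middle slot, knob up and clear of the gripper, and the job is handed in at about 22.5 s of the 72 s allowed. The sign-off gives no verdict, so what follows is from my own checks.

**What I did:** I gripped the lying pipe lightly near the knob end and swung it up in the grip. I finished turning it upright by pushing its foot against the outside of the fixed rack cheek. I then stood it on the bench, regripped it more firmly and lower down, carried it over the +y tall pipe and lowered it slowly into the slot. It met the floor at the height I had predicted, I let go, and I backed the arm away.

**Last checks:**
- **Position:** the knob is at (0.5535, -0.259). I measured the slot centre at about (0.554, -0.262), so it is within about 3 mm.
- **Tall pipes:** their knobs are within about 1 mm of where they started.
- **Lean:** it looks upright in the last pictures. I last measured lean (about 0.5°) on the bench, before the carry, and did not measure it again in the slot.
- **Bystanders:** I did not re-measure the bottle, jar, lid, screwdriver or mallet, but the arm never went near them.

**What disagreed:**
- The first swing stalled at about 55–60° because the grip held the pipe, which is why I used the rack cheek.
- During the final lowering there was about 2 N of sideways force from light cheek contact. A 1 mm nudge cleared it.
- The scene camera measured the slot as about 43 mm wide instead of the 40 mm given, which is within pixel error.

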